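# Rake the rusk cubes into an even layer

## Robot

A 6-joint arm with a two-finger parallel gripper is mounted at the origin on a cart in front of the work surface, level with it; the furniture and walls round the work are solid. World frame = base frame: x ahead of the robot, y to its left, z up, the work surface at z = 0. Lengths are in m, angles in degrees, forces in N, time in s.
With the tool pointing down it reaches from about 0.35 to 0.925 m from the base axis. Payload 6.4 kg.
Tool frame: the origin (TCP) lies midway between the tips of the shut fingers; the grasp point (between the pads) lies 19 mm behind it; z points along the fingers, x is the direction in which the jaws open and shut, and the axes are right-handed (so a half turn about z gives the same grasp; the last joint's range is limited). The gripper opens to 85 mm and grips with 20 to 120 N. Pads are 22 mm wide; open, the fingers measure 114 mm over their backs; the gripper's body (76 mm by 85 mm) begins 54 mm behind the grasp point. The pads swing forward as they close: fully open they stand 13 mm farther back than shut.
Start: joints at [61.358, 14.043, 89.255, -0, 76.702, -9.975], TCP at [0.208, 0.616, 0.201] pointing down, gripper open.
Joint ranges: [-179.41, 179.41], [-58.25, 129.5], [7.25, 145.43], [-54.29, 234.29], [11.92, 165.04], [-157.13, 157.13]. Speed limits (degrees/s): [147.25, 147.25, 180, 180, 180, 180].

## Interface

Orientations are given as a 3x3 rotation matrix whose columns are the frame's x, y, z axes.
In Python, from rig import manip, viewer gives the robot as it stands. The module is installed in compiled form; this text tells all that it offers.
- The arm moves only by the shell command python3 -m crank 'ROWS' [FORCE]. ROWS is a JSON object of lists of equal length, an entry for each row: "gripper": the finger opening in mm, from 0 to 85.4; "linear": the shift along the tool's x, y, z in mm, a list of three; "roll": the turn about the tool's z in degrees. A call has 1 to 8 rows; each row is the pose to reach, as a shift and turn from the pose measured when the call began, along the tool's axes at that moment; what a row does not reach only later rows make up. A row lasts 1/10 s, in which the tool goes at most 50 mm and 8.59 degrees, less where a joint would pass 70% of its speed; a pose out of reach is approached as far as the arm can. A call with a gripper value outside its range is refused whole. The fingers move at their own pace and stop on an object; FORCE is the grip in N (left out, the last holds). Time passes only in rows, so rows that repeat a pose let the fingers close. It gives the time, the measured TCP pose, the force and the opening at its end, in the units of the state.
- manip.get_state(): the state, without advancing time (a new reading comes with each control period).
- viewer.snapshot(name): name is "scene" or "top" or "wrist"; returns the picture (480x640x3 uint8, blue, green, red); there is no depth.
- viewer.calibration(name): a dict with "fovy" (degrees; the focal length in pixels is half the picture's height over the tangent of half this angle, whatever the lens; pixels are square), "cx", "cy" (the principal point, pixels), "k1" (the pictures are not rectified: a ray, as slopes to the right and down, at radius r is drawn at 1 + k1 r^2 times it, then the intrinsics apply), "R" (3x3) and "t" (3): a world point X has camera coordinates R X + t. Camera axes: x right, y down, z forward; pixel columns grow to the right and rows downward; lengths in m; the calibration is good to about 2 mm. A picture is of the moment at which its call begins: read the wrist's pose just before it. calibration takes no time and is no camera call; for the wrist camera it gives the pose at the moment of the call.
- manip.finish_job(): hands the job in, once; it reports no verdict.
The state is a dict: "time": time; "q": joint angles; "joint_vel": joint speeds; "joint_torque": joint torques, N m; "tool_pos": TCP position; "ee_rot": TCP orientation; "ft_force": force on the tool from outside, world axes, zero at the start; "moment": the same for the moment, N m; "width": finger opening in m.
Only numpy, scipy, OpenCV 4.12 (cv2) and the standard library are available. Lean on these libraries where they do the work, as an engineer would, in place of code of your own. Each camera call takes 0.05 s, during which the arm holds its last target.

## Task

Take the small wooden rake out of its stand and rake the heaped rusk cubes along the baking tray until they lie one deep and evenly over its whole length, with at least two cubes in each third of the tray and none on top of another. Keep the rake's teeth lightly on the tray's bottom as you draw cubes into the bare end; it is not quite level, so feel for it, and do not press hard on the tray or on the cubes. Then stand the rake upright in its stand again, and leave the garlic, timer and onion alone.

Things in the scene. Friction and masses are not known exactly. Their poses are not given: they have to be found in the camera images.
- tray: Dark steel baking tray, fixed, 280 (x) by 130 (y) mm inside, walls 3 mm, rim top 45 mm above the worktop. Origin: centre of its underside, on the worktop; x runs along it from the heaped end (-x) to the bare end (+x). Thirds of its length end at x = -0.047 and +0.047. The heap lies in three lanes (y about -37, 0, +37 mm), 38 mm clear of the -x wall: room for the rake behind it.
- tray_low (a point): Middle of the heaped-end edge (tray x = -0.14) of the stiff steel sheet that is the tray's bottom, on its upper face, 8 mm above the worktop. The sheet gives about 1 mm per 10 N and is not level: it rises evenly to the bare end (x = +0.14), where its face is somewhere from 8 to 17 mm above the worktop. The rise differs each time and is not measured: feel it with the rake.
- rake: Wooden hand rake, 119 mm tall, upright in its stand, 0.10 to 0.16 kg. Origin: centre of its underside (tips of the teeth), z up. Four teeth along its y, 6 mm wide, 20 mm deep (x), 32 mm long, 6.5 mm gaps; head 44 mm (y) by 20 mm (x), at 32 to 46 mm height; handle 22 mm (x) by 34 mm (y), at 45 to 119 mm height. Pinch the handle across its 22 mm; rake along its x.
- stand: Wooden stand, fixed: base 60 (x) by 88 (y) by 6 mm with an open-topped pocket, 28 mm (x) by 56 mm (y) inside, walls 5 mm thick, top 46 mm above the worktop, pocket floor at 6 mm. The rake stands in it centred, its x along the stand's x (either way round will do). Origin: centre of its underside.
- rusk0: Dry rusk cube, 22 x 22 mm (x, y), 20 mm high, 15 g, rigid; lies on the tray plate at the start. Origin: its centre.
- rusk1: Dry rusk cube, 24 x 21 mm (x, y), 20 mm high, 15 g, rigid; lies on the tray plate at the start. Origin: its centre.
- rusk2: Dry rusk cube, 21 x 24 mm (x, y), 20 mm high, 15 g, rigid; lies on the tray plate at the start. Origin: its centre.
- rusk3: Dry rusk cube, 22 x 22 mm (x, y), 20 mm high, 15 g, rigid; lies on the tray plate at the start. Origin: its centre.
- rusk4: Dry rusk cube, 24 x 22 mm (x, y), 20 mm high, 15 g, rigid; lies on the tray plate at the start. Origin: its centre.
- rusk5: Dry rusk cube, 22 x 24 mm (x, y), 20 mm high, 15 g, rigid; lies on the tray plate at the start. Origin: its centre.
- rusk6: Dry rusk cube, 23 x 23 mm (x, y), 20 mm high, 15 g, rigid; lies on top of others at the start. Origin: its centre.
- rusk7: Dry rusk cube, 24 x 22 mm (x, y), 20 mm high, 15 g, rigid; lies on top of others at the start. Origin: its centre.
- garlic: Garlic bulb, 48 x 50 x 51 mm, bystander behind the tray; origin centre of its underside.
- timer: Round kitchen timer, 63 mm wide, 67 mm high, bystander; origin centre of its underside.
- onion: Onion, 82 mm wide, 94 mm high, bystander beyond the stand; origin centre of its underside.

How it is judged (in metres and radians):
On the way, in this order (a step that is already met when the one before it is completed fails the run):
1. the rake has been lifted out of its stand (z of rake in the frame of stand above 0.06 m), for 0.1 s.
2. the rake slides with its teeth pressed lightly on the tray's bottom in the half towards the bare end, with a cube raked into the bare third (contact force between rake and tray above 0.5 N and linear speed of rake above 0.01 m/s and x of rake in the frame of tray above 0 m and x of any of rusk0, rusk1, rusk2, rusk3, rusk4, rusk5, rusk6, rusk7 in the frame of tray above 0.042 m), for 0.15 s.
At the end, for the whole second after the job is handed in: All eight cubes rest inside the tray in one layer (centres under 33 mm above the worktop), at least two in each third of its length (5 mm leeway); the rake stands at rest in its stand (within 15 mm of its centre, teeth under 12 mm above the worktop, tilt under 0.25 rad) (x of rusk0 in the frame of tray between -0.14 and 0.14 m and y of rusk0 in the frame of tray between -0.065 and 0.065 m and z of each of rusk0, rusk1, rusk2, rusk3, rusk4, rusk5, rusk6, rusk7 in the frame of tray below 0.033 m and linear speed of each of rusk0, rusk1, rusk2, rusk3, rusk4, rusk5, rusk6, rusk7, rake below 0.02 m/s and x of rusk1 in the frame of tray between -0.14 and 0.14 m and y of rusk1 in the frame of tray between -0.065 and 0.065 m and x of rusk2 in the frame of tray between -0.14 and 0.14 m and y of rusk2 in the frame of tray between -0.065 and 0.065 m and x of rusk3 in the frame of tray between -0.14 and 0.14 m and y of rusk3 in the frame of tray between -0.065 and 0.065 m and x of rusk4 in the frame of tray between -0.14 and 0.14 m and y of rusk4 in the frame of tray between -0.065 and 0.065 m and x of rusk5 in the frame of tray between -0.14 and 0.14 m and y of rusk5 in the frame of tray between -0.065 and 0.065 m and x of rusk6 in the frame of tray between -0.14 and 0.14 m and y of rusk6 in the frame of tray between -0.065 and 0.065 m and x of rusk7 in the frame of tray between -0.14 and 0.14 m and y of rusk7 in the frame of tray between -0.065 and 0.065 m and ((x of rusk1 in the frame of tray below -0.042 m and x of rusk0 in the frame of tray below -0.042 m) or (x of rusk2 in the frame of tray below -0.042 m and (x of rusk0 in the frame of tray below -0.042 m or x of rusk1 in the frame of tray below -0.042 m)) or (x of rusk3 in the frame of tray below -0.042 m and (x of rusk0 in the frame of tray below -0.042 m or x of rusk1 in the frame of tray below -0.042 m or x of rusk2 in the frame of tray below -0.042 m)) or (x of rusk4 in the frame of tray below -0.042 m and (x of rusk0 in the frame of tray below -0.042 m or x of rusk1 in the frame of tray below -0.042 m or x of rusk2 in the frame of tray below -0.042 m or x of rusk3 in the frame of tray below -0.042 m)) or (x of rusk5 in the frame of tray below -0.042 m and (x of rusk0 in the frame of tray below -0.042 m or x of rusk1 in the frame of tray below -0.042 m or x of rusk2 in the frame of tray below -0.042 m or x of rusk3 in the frame of tray below -0.042 m or x of rusk4 in the frame of tray below -0.042 m)) or (x of rusk6 in the frame of tray below -0.042 m and (x of rusk0 in the frame of tray below -0.042 m or x of rusk1 in the frame of tray below -0.042 m or x of rusk2 in the frame of tray below -0.042 m or x of rusk3 in the frame of tray below -0.042 m or x of rusk4 in the frame of tray below -0.042 m or x of rusk5 in the frame of tray below -0.042 m)) or (x of rusk7 in the frame of tray below -0.042 m and (x of rusk0 in the frame of tray below -0.042 m or x of rusk1 in the frame of tray below -0.042 m or x of rusk2 in the frame of tray below -0.042 m or x of rusk3 in the frame of tray below -0.042 m or x of rusk4 in the frame of tray below -0.042 m or x of rusk5 in the frame of tray below -0.042 m or x of rusk6 in the frame of tray below -0.042 m))) and ((x of rusk1 in the frame of tray between -0.052 and 0.052 m and x of rusk0 in the frame of tray between -0.052 and 0.052 m) or (x of rusk2 in the frame of tray between -0.052 and 0.052 m and (x of rusk0 in the frame of tray between -0.052 and 0.052 m or x of rusk1 in the frame of tray between -0.052 and 0.052 m)) or (x of rusk3 in the frame of tray between -0.052 and 0.052 m and (x of rusk0 in the frame of tray between -0.052 and 0.052 m or x of rusk1 in the frame of tray between -0.052 and 0.052 m or x of rusk2 in the frame of tray between -0.052 and 0.052 m)) or (x of rusk4 in the frame of tray between -0.052 and 0.052 m and (x of rusk0 in the frame of tray between -0.052 and 0.052 m or x of rusk1 in the frame of tray between -0.052 and 0.052 m or x of rusk2 in the frame of tray between -0.052 and 0.052 m or x of rusk3 in the frame of tray between -0.052 and 0.052 m)) or (x of rusk5 in the frame of tray between -0.052 and 0.052 m and (x of rusk0 in the frame of tray between -0.052 and 0.052 m or x of rusk1 in the frame of tray between -0.052 and 0.052 m or x of rusk2 in the frame of tray between -0.052 and 0.052 m or x of rusk3 in the frame of tray between -0.052 and 0.052 m or x of rusk4 in the frame of tray between -0.052 and 0.052 m)) or (x of rusk6 in the frame of tray between -0.052 and 0.052 m and (x of rusk0 in the frame of tray between -0.052 and 0.052 m or x of rusk1 in the frame of tray between -0.052 and 0.052 m or x of rusk2 in the frame of tray between -0.052 and 0.052 m or x of rusk3 in the frame of tray between -0.052 and 0.052 m or x of rusk4 in the frame of tray between -0.052 and 0.052 m or x of rusk5 in the frame of tray between -0.052 and 0.052 m)) or (x of rusk7 in the frame of tray between -0.052 and 0.052 m and (x of rusk0 in the frame of tray between -0.052 and 0.052 m or x of rusk1 in the frame of tray between -0.052 and 0.052 m or x of rusk2 in the frame of tray between -0.052 and 0.052 m or x of rusk3 in the frame of tray between -0.052 and 0.052 m or x of rusk4 in the frame of tray between -0.052 and 0.052 m or x of rusk5 in the frame of tray between -0.052 and 0.052 m or x of rusk6 in the frame of tray between -0.052 and 0.052 m))) and ((x of rusk1 in the frame of tray above 0.042 m and x of rusk0 in the frame of tray above 0.042 m) or (x of rusk2 in the frame of tray above 0.042 m and (x of rusk0 in the frame of tray above 0.042 m or x of rusk1 in the frame of tray above 0.042 m)) or (x of rusk3 in the frame of tray above 0.042 m and (x of rusk0 in the frame of tray above 0.042 m or x of rusk1 in the frame of tray above 0.042 m or x of rusk2 in the frame of tray above 0.042 m)) or (x of rusk4 in the frame of tray above 0.042 m and (x of rusk0 in the frame of tray above 0.042 m or x of rusk1 in the frame of tray above 0.042 m or x of rusk2 in the frame of tray above 0.042 m or x of rusk3 in the frame of tray above 0.042 m)) or (x of rusk5 in the frame of tray above 0.042 m and (x of rusk0 in the frame of tray above 0.042 m or x of rusk1 in the frame of tray above 0.042 m or x of rusk2 in the frame of tray above 0.042 m or x of rusk3 in the frame of tray above 0.042 m or x of rusk4 in the frame of tray above 0.042 m)) or (x of rusk6 in the frame of tray above 0.042 m and (x of rusk0 in the frame of tray above 0.042 m or x of rusk1 in the frame of tray above 0.042 m or x of rusk2 in the frame of tray above 0.042 m or x of rusk3 in the frame of tray above 0.042 m or x of rusk4 in the frame of tray above 0.042 m or x of rusk5 in the frame of tray above 0.042 m)) or (x of rusk7 in the frame of tray above 0.042 m and (x of rusk0 in the frame of tray above 0.042 m or x of rusk1 in the frame of tray above 0.042 m or x of rusk2 in the frame of tray above 0.042 m or x of rusk3 in the frame of tray above 0.042 m or x of rusk4 in the frame of tray above 0.042 m or x of rusk5 in the frame of tray above 0.042 m or x of rusk6 in the frame of tray above 0.042 m))) and horizontal distance between rake and stand below 0.015 m and z of rake in the frame of stand below 0.012 m and angle between rake's own z axis and vertical below 0.25 rad); the robot touches nothing.
It fails at once if the rake presses on the tray with more than 16 N (contact force between rake and tray above 16 N).
It fails at once if the rake presses on a cube with more than 15 N (contact force between rake and rusk0 above 15 N or contact force between rake and rusk1 above 15 N or contact force between rake and rusk2 above 15 N or contact force between rake and rusk3 above 15 N or contact force between rake and rusk4 above 15 N or contact force between rake and rusk5 above 15 N or contact force between rake and rusk6 above 15 N or contact force between rake and rusk7 above 15 N).
It fails at once if the garlic, the timer or the onion is moved more than 20 mm (distance of any of garlic, timer, onion from where it was at the start of the episode above 0.02 m).
It also fails if it takes over 72 s, if anything falls off the work surface, if the arm or the gripper's body presses on something with over 40 N, if the wrist force passes 120 N, or if a joint passes its speed limit or range.

## Working session

There is one attempt and no reset: what is moved stays moved. The work goes in short steps, Python scripts to look and compute and a shell command to move; the robot and the scene stay as the last step left them, time stands still between calls to the robot, and variables do not carry over. Pictures are saved under pics/ and viewed, and the job is handed in when it is done.

```bash
mkdir -p pics; python3 - <<'E'
from rig import manip, viewer
import cv2, numpy as np
for n in ["scene","top","wrist"]:
    c=viewer.calibration(n); print(n,{k:(np.round(v,4).tolist()) for k,v in c.items()})
    cv2.imwrite(f"pics/{n}0.png",viewer.snapshot(n))
s=manip.get_state(); print({k:np.round(v,3).tolist() for k,v in s.items()})
E
```

```text
scene {'fovy': 54.4143, 'cx': 319.7471, 'cy': 238.3426, 'k1': 0.0124, 'R': [[0.8259, -0.5636, -0.0172], [-0.265, -0.361, -0.8941], [0.4977, 0.743, -0.4475]], 't': [-0.2612, 0.3265, 0.3833]}
top {'fovy': 52.7645, 'cx': 319.4452, 'cy': 240.5109, 'k1': 0.0105, 'R': [[-0.01, -0.9999, 0.0082], [-0.9809, 0.0083, -0.1944], [0.1943, -0.01, -0.9809]], 't': [0.3065, 0.5068, 0.8275]}
wrist {'fovy': 61.2841, 'cx': 318.162, 'cy': 242.2027, 'k1': -0.0305, 'R': [[0.3197, 0.9475, -0.0021], [0.9089, -0.3061, 0.2831], [0.2676, -0.0924, -0.9591]], 't': [-0.6492, -0.0368, 0.379]}
{'time': 0.15, 'q': [61.356, 14.075, 89.308, -0.0, 76.703, -9.978], 'joint_vel': [-0.001, -0.111, -0.147, 0.062, -0.146, 0.008], 'joint_torque': [-0.0, -42.999, -32.655, -0.0, 0.004, 0.0], 'tool_pos': [0.208, 0.615, 0.2], 'ee_rot': [[0.32, 0.947, -0.001], [0.947, -0.32, -0.001], [-0.001, -0.0, -1.0]], 'ft_force': [1.147, -0.232, 0.313], 'moment': [-0.04, 0.053, 0.041], 'width': 0.085}
```

View pics/scene0.png

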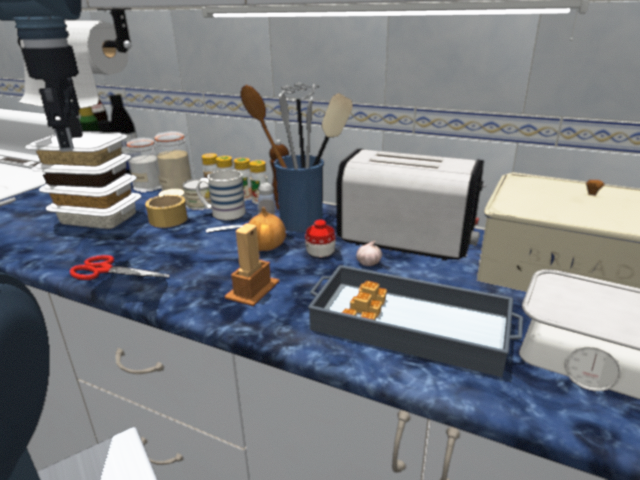

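View pics/top0.png

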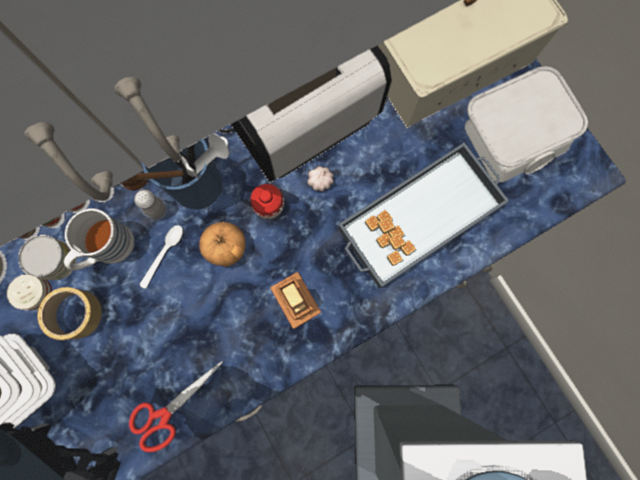

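View pics/wrist0.png

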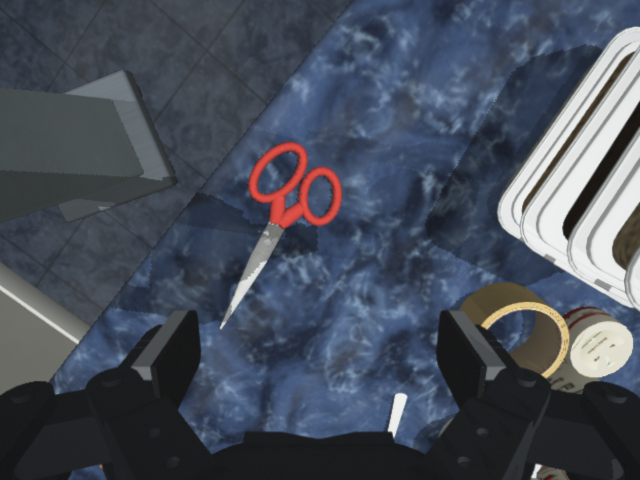

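```bash
cat > h.py <<'E'
import numpy as np, cv2
from rig import manip, viewer
def K(c):
    f=240/np.tan(np.radians(c["fovy"])/2); return np.array([[f,0,c["cx"]],[0,f,c["cy"]],[0,0,1.]])
def ray(c,px):
    p=cv2.undistortPoints(np.array(px,float).reshape(-1,1,2),K(c),np.array([c["k1"],0,0,0,0.])).reshape(-1,2)
    R=np.array(c["R"]);t=np.array(c["t"]); o=-R.T@t
    d=np.c_[p,np.ones(len(p))]@R; return o,d
def onplane(c,px,z):
    o,d=ray(c,px); return o+d*((z-o[2])/d[:,2:])
def proj(c,X):
    X=np.array(X,float).reshape(-1,3)
    r,_=cv2.Rodrigues(np.array(c["R"])); p,_=cv2.projectPoints(X,r,np.array(c["t"],float),K(c),np.array([c["k1"],0,0,0,0.])); return p.reshape(-1,2)
E
python3 - <<'E'
import cv2
i=cv2.imread('pics/top0.png')
cv2.imwrite('pics/top0z.png',cv2.resize(i[130:350,250:520],None,fx=2.9,fy=2.7,interpolation=cv2.INTER_CUBIC))
E
```

```text
(no output)
```

View pics/top0z.png

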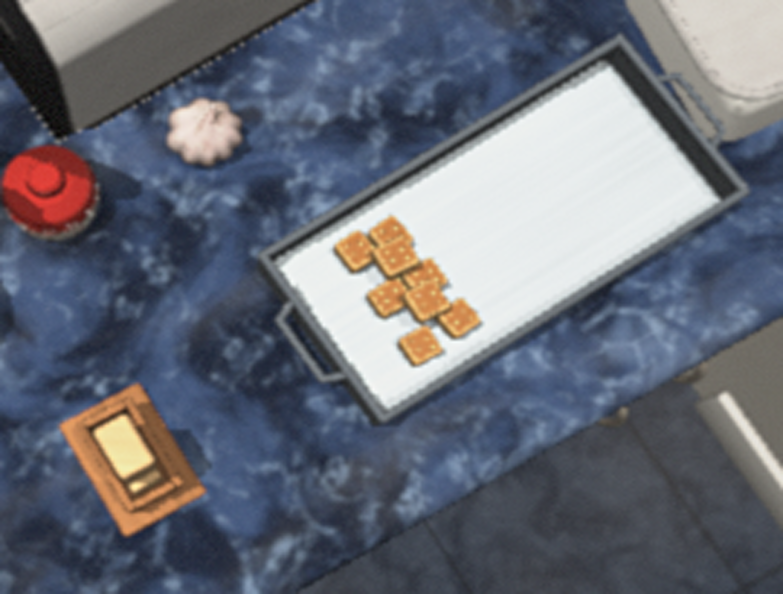

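```bash
python3 - <<'E'
from h import *
c=viewer.calibration("top")
f=lambda L:[(x/2.9+250,y/2.7+130) for x,y in L]
T=onplane(c,f([(262,258),(620,40),(745,188),(380,420)]),.045)
print(T.round(4)); print("sides",np.linalg.norm(np.roll(T,-1,0)-T,axis=1)); print("ctr",T.mean(0))
e=(T[1]+T[2]-T[0]-T[3])[:2]; print("yaw",np.degrees(np.arctan2(e[1],e[0])))
S=onplane(c,f([(60,425),(138,385),(207,490),(128,537)]),.006)
print(S.round(4),np.linalg.norm(np.roll(S,-1,0)-S,axis=1),S.mean(0)); e=(S[2]+S[3]-S[0]-S[1]); print("yaw long",np.degrees(np.arctan2(e[1],e[0])))
H=onplane(c,f([(92,428),(128,408),(160,470),(125,490)]),.119)
print(H.round(4),H.mean(0))
for n,p,z in [("garlic",(205,130),.03),("timer",(48,190),.04),("onion",((222-250)*2.9,(244-130)*2.7),.06)]:
  print(n,onplane(c,f([p]),z).round(3))
E
```

```text
[[ 0.5378  0.2633  0.045 ]
 [ 0.6927  0.0265  0.045 ]
 [ 0.5845 -0.0461  0.045 ]
 [ 0.4273  0.1926  0.045 ]]
sides [0.2829316  0.13032851 0.28579843 0.13118242]
ctr [0.5606035 0.1090769 0.045    ]
yaw -56.71775167445532
[[0.4297 0.3931 0.006 ]
 [0.457  0.343  0.006 ]
 [0.3844 0.2992 0.006 ]
 [0.3533 0.3494 0.006 ]] [0.0570549  0.08481581 0.05909349 0.08800472] [0.40612776 0.34616347 0.006     ]
yaw long -149.5863186001136
[[0.4164 0.3648 0.119 ]
 [0.4283 0.3446 0.119 ]
 [0.3909 0.3267 0.119 ]
 [0.3792 0.3462 0.119 ]] [0.40371856 0.34556769 0.119     ]
garlic [[0.634 0.298 0.03 ]]
timer [[0.588 0.399 0.04 ]]
onion [[0.502 0.475 0.06 ]]
```

```bash
python3 -m crank '{"gripper":[85,85,85,85,85,85,85,85],"linear":[[-28,39,0],[-56,78,0],[-84,117,0],[-112,156,0],[-140,195,0],[-168,234,0],[-192,273,0],[-192,273,0]],"roll":[-7,-14,-21,-28,-35,-42,-49,-49]}'; python3 - <<'E'
from h import *
c=viewer.calibration("wrist")
cv2.imwrite("pics/w1.png",viewer.snapshot("wrist"))
np.save('w1.npy',c,allow_pickle=True)
s=manip.get_state(); print({k:np.round(s[k],4).tolist() for k in ['time','q','tool_pos','ee_rot','ft_force']})
E
```

```text
time: 0.95
tool_pos: [0.4077, 0.3425, 0.2]
ee_rot: [[-0.501, 0.865, -0.0], [0.865, 0.501, -0.002], [-0.002, -0.001, -1.0]]
ft_force: [-0.5, 0.3, -0.3]
width: 0.085
{'time': 1.0, 'q': [28.0875, -1.6886, 106.3979, -0.0458, 75.383, -91.9651], 'tool_pos': [0.4063, 0.3442, 0.2], 'ee_rot': [[-0.501, 0.8655, -0.0011], [0.8655, 0.501, -0.0014], [-0.0007, -0.0016, -1.0]], 'ft_force': [-0.5537, 1.0334, 0.4432]}
```

View pics/w1.png

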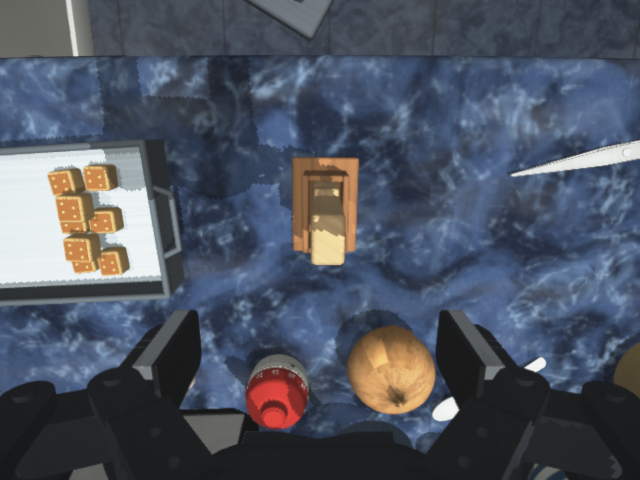

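```bash
python3 - <<'E'
from h import *
c=np.load('w1.npy',allow_pickle=True).item()
s=manip.get_state();p=s['tool_pos']; R=np.array(s['ee_rot'])
print("TCP px",proj(c,p),"stand",proj(c,[.406,.346,0]))
def fit(L,z,n):
    P=onplane(c,L,z);print(n,P.round(4).tolist(),np.linalg.norm(np.roll(P,-1,0)-P,axis=1).round(4),"ctr",P.mean(0).round(4)); e=P[3]+P[2]-P[0]-P[1];print(" yaw",np.degrees(np.arctan2(e[1],e[0])))
fit([(292.5,158),(358.5,157.5),(357,251),(293.5,252)],.006,"base")
fit([(311,232),(345,232),(344,265),(312,265)],.119,"handle")
# tray -x end, rim
P=onplane(c,[(163,140),(183,293)],.045);print(P, np.linalg.norm(P[0]-P[1]))
d=P[1]-P[0];print("tray y yaw",np.degrees(np.arctan2(d[1],d[0])))
u=d[:2]/np.linalg.norm(d[:2]); X=np.array([u[1],-u[0]]); print("ctr",P.mean(0)[:2]+X*.143, X)
print(proj(c,[.5606,.1091,.0]))
E
```

```text
TCP px [[322.68325786 285.07303498]] stand [[322.57106138 203.48338967]]
base [[0.383, 0.3015, 0.006], [0.3531, 0.3521, 0.006], [0.4281, 0.3967, 0.006], [0.4593, 0.3451, 0.006]] [0.0588 0.0873 0.0604 0.0879] ctr [0.4059 0.3488 0.006 ]
 yaw 30.235235897700658
handle [[0.4066, 0.3365, 0.119], [0.3956, 0.3555, 0.119], [0.4153, 0.3667, 0.119], [0.426, 0.3483, 0.119]] [0.022  0.0227 0.0213 0.0227] ctr [0.4109 0.3518 0.119 ]
 yaw 30.501478377071535
[[0.41788978 0.20641595 0.045     ]
 [0.52919899 0.27526531 0.045     ]] 0.1308815325444598
tray y yaw 31.738507438270663
ctr [0.54876859 0.11922517] [ 0.52604335 -0.85045776]
[[ 28.27077103 219.31707083]]
```

```bash
python3 - <<'E'
import cv2
i=cv2.imread('pics/w1.png')
a=cv2.resize(i[140:280,270:380],None,fx=4,fy=4,interpolation=cv2.INTER_CUBIC)
b=cv2.resize(i[130:310,0:190],None,fx=1.8,fy=3,interpolation=cv2.INTER_CUBIC)
b=cv2.resize(b,(342,560))
cv2.imwrite('pics/w1z.png',cv2.hconcat([a,b]))
E
```

```text
(no output)
```

View pics/w1z.png

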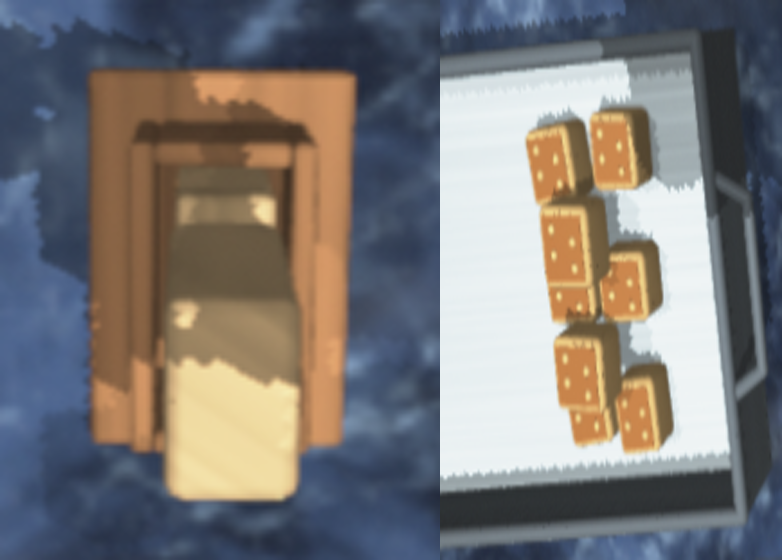

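```bash
python3 - <<'E'
from h import *
c=np.load('w1.npy',allow_pickle=True).item()
P=onplane(c,[(311.5,214),(345,214),(345,265),(311.5,265)],.119);print(P.mean(0),np.linalg.norm(np.roll(P,-1,0)-P,axis=1))
P=onplane(c,[(146,140.3),(170,295.9)],.045);print(P, np.linalg.norm(P[0]-P[1]))
d=P[1]-P[0];print("tray y yaw",np.degrees(np.arctan2(d[1],d[0])))
u=d[:2]/np.linalg.norm(d[:2]); X=np.array([u[1],-u[0]]); print("ctr",P.mean(0)[:2]+X*.143, X)
p=manip.get_state();R=np.array(p['ee_rot']);print((R.T@(np.array([.4055,.3475,.077])-p['tool_pos'])).round(4))
E
```

```text
[0.40565045 0.34888059 0.119     ] [0.02144838 0.0346145  0.02225512 0.03460997]
[[0.42484634 0.19471431 0.045     ]
 [0.53757424 0.26643663 0.045     ]] 0.13361014373014776
tray y yaw 32.466268039431526
ctr [0.55797311 0.10992528] [ 0.53680298 -0.84370763]
[0.0033 0.0011 0.123 ]
```

```bash
python3 -m crank '{"gripper":[60,60,60,60,60,60],"linear":[[3,2,30],[3,2,60],[3,2,90],[3,2,115],[3,2,122],[3,2,122]],"roll":[0,0,0,0,0,0]}' 60; python3 -m crank '{"gripper":[15,15,15,15,15,15,15,15],"linear":[[0,0,0],[0,0,0],[0,0,0],[0,0,0],[0,0,0],[0,0,0],[0,0,0],[0,0,0]],"roll":[0,0,0,0,0,0,0,0]}' 60
```

```text
time: 1.6
tool_pos: [0.4051, 0.3478, 0.077]
ee_rot: [[-0.502, 0.865, -0.003], [0.865, 0.502, -0.003], [-0.001, -0.004, -1.0]]
ft_force: [0.4, 0.0, 0.3]
width: 0.0598
time: 2.4
tool_pos: [0.4064, 0.3486, 0.0787]
ee_rot: [[-0.501, 0.865, -0.001], [0.865, 0.501, -0.001], [-0.0, -0.001, -1.0]]
ft_force: [-0.8, -0.1, 6.0]
width: 0.0205
```

```bash
python3 -m crank '{"gripper":[15,15,15,15,15,15],"linear":[[0,0,-10],[0,0,-30],[0,0,-55],[0,0,-80],[0,0,-80],[0,0,-80]],"roll":[0,0,0,0,0,0]}'; python3 - <<'E'
from h import *
cv2.imwrite("pics/w2.png",viewer.snapshot("wrist"));np.save('w2.npy',viewer.calibration("wrist"),allow_pickle=True)
s=manip.get_state(); print({k:np.round(s[k],4).tolist() for k in ['time','q','tool_pos','ee_rot','ft_force']})
yaw=np.radians(-57.2); X=np.array([np.cos(yaw),np.sin(yaw),0]);Y=np.array([-X[1],X[0],0]);C=np.array([.559,.1095,0])
c=viewer.calibration("top")
i=viewer.snapshot("top");cv2.imwrite("pics/t2.png",cv2.resize(i[130:350,250:520],None,fx=2.9,fy=2.7,interpolation=cv2.INTER_CUBIC))
E
```

```text
time: 3.0
tool_pos: [0.4063, 0.3485, 0.1586]
ee_rot: [[-0.501, 0.865, -0.0], [0.865, 0.501, -0.001], [-0.0, -0.001, -1.0]]
ft_force: [0.6, 0.6, -1.1]
width: 0.0205
{'time': 3.05, 'q': [28.4903, 1.197, 108.1678, -0.0243, 70.8064, -91.5943], 'tool_pos': [0.4056, 0.3481, 0.1575], 'ee_rot': [[-0.5014, 0.8652, -0.0024], [0.8652, 0.5014, -0.0018], [-0.0003, -0.003, -1.0]], 'ft_force': [0.2098, 0.3427, -1.8755]}
```

View pics/w2.png

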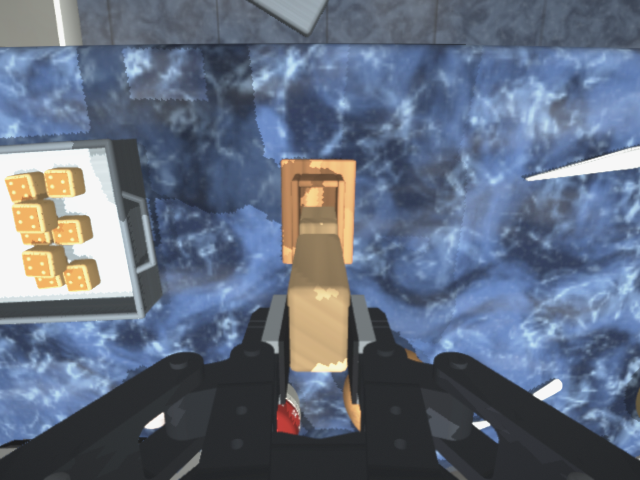

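View pics/t2.png

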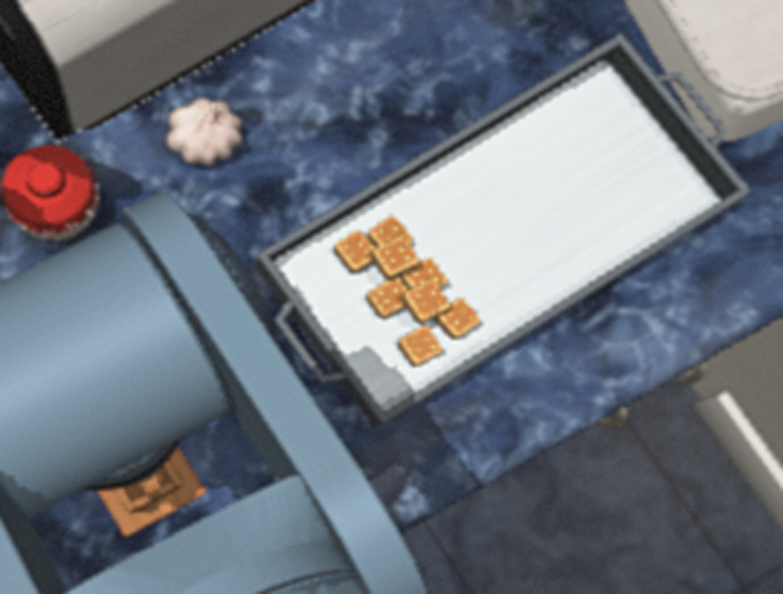

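```bash
cat >> h.py <<'E'
yaw=np.radians(-57.2); X=np.array([np.cos(yaw),np.sin(yaw),0]);Y=np.array([-X[1],X[0],0]);C=np.array([.559,.1095,0])
B=np.c_[X,Y,[0,0,1]]
def tray(P): return (np.array(P)-C)@B
E
python3 - <<'E'
from h import *
c=viewer.calibration("top")
f=lambda L:[(x/2.9+250,y/2.7+130) for x,y in L]
print("top view low",(tray(onplane(c,f([(354,250),(392,231),(386,297),(427,273),(419,344),(460,316)]),.030))*1000).round())
print("top view high",(tray(onplane(c,f([(395,256),(427,299)]),.050))*1000).round())
c=np.load('w1.npy',allow_pickle=True).item()
g=lambda L:[((x-440)/1.8,y/3.111+130) for x,y in L]
print("w low",(tray(onplane(c,g([(640,410),(590,415),(625,285),(572,300),(613,150),(555,163)]),.030))*1000).round())
print("w high",(tray(onplane(c,g([(580,372),(566,245)]),.050))*1000).round())
s=manip.get_state();print(tray(s['tool_pos'])*1000, (np.array(s['ee_rot']).T@B).round(3))
E
```

```text
top view low [[-86.  40.  30.]
 [-57.  38.  30.]
 [-87.   2.  30.]
 [-56.   1.  30.]
 [-88. -37.  30.]
 [-55. -35.  30.]]
top view high [[-71.  20.  50.]
 [-71. -15.  50.]]
w low [[-89.  38.  30.]
 [-63.  38.  30.]
 [-88.   1.  30.]
 [-61.   4.  30.]
 [-90. -37.  30.]
 [-61. -35.  30.]]
w high [[-73.  19.  50.]
 [-74. -16.  50.]]
[-2.83697099e+02  3.96876935e-02  1.56886688e+02] [[-0.999  0.047 -0.   ]
 [ 0.047  0.999 -0.004]
 [ 0.    -0.004 -1.   ]]
```

```bash
cat >> h.py <<'E'
def go(*T):
    "T: absolute TCP targets in tray frame mm -> shifts in tool axes mm"
    s=manip.get_state();R=np.array(s['ee_rot']);p=np.array(s['tool_pos'])
    print("t",round(s['time'],2),"now",(tray(p)*1000).round(1),"F tray",(np.array(s['ft_force'])@B).round(1),"w",round(s['width'],4))
    for t in T:
        W=C+B@(np.array(t)/1000); print(t,(R.T@(W-p)*1000).round(1))
    d=R[:,0]; a=np.arctan2(d@Y,-d@X) # tool x vs -tray x
    print("roll needed", np.degrees(-np.arctan2(d@Y*1.0,-(d@X))*1.0).round(2), "tool x in tray",(d@B).round(3))
E
python3 -c "
from h import *
go((-250,2,157),(-200,2,157),(-150,2,157),(-115,2,157),(-115,2,130),(-115,2,108))"
```

```text
t 3.1 now [-283.7    0.   156.9] F tray [-0.1 -0.1 -1.5] w 0.0205
(-250, 2, 157) [-33.6   3.5  -0.1]
(-200, 2, 157) [-83.5   5.9  -0.1]
(-150, 2, 157) [-1.335e+02  8.300e+00 -1.000e-01]
(-115, 2, 157) [-1.684e+02  9.900e+00 -1.000e-01]
(-115, 2, 130) [-168.4   10.    26.9]
(-115, 2, 108) [-168.4   10.1   48.9]
roll needed -2.71 tool x in tray [-0.999  0.047 -0.   ]
```

```bash
python3 -m crank '{"gripper":[15,15,15,15,15,15,15],"linear":[[-34,4,0],[-84,6,0],[-133.5,8,0],[-168.5,10,0],[-168.5,10,0],[-168.5,10,27],[-168.5,10,49]],"roll":[-1,-2,-2.7,-2.7,-2.7,-2.7,-2.7]}'; python3 -c "
from h import *
i=viewer.snapshot('wrist');cv2.imwrite('pics/w3.png',i)
go((-115,2,108),(-75,2,108),(-40,2,108))"
```

```text
time: 3.8
tool_pos: [0.4973, 0.2071, 0.106]
ee_rot: [[-0.541, 0.841, -0.005], [0.841, 0.541, -0.002], [0.001, -0.006, -1.0]]
ft_force: [0.0, -0.0, -2.1]
width: 0.0206
t 3.85 now [-116.8   -2.   101.5] F tray [ 0.2 -3.1 -4.9] w 0.0204
(-115, 2, 108) [-1.8  3.9 -6.5]
(-75, 2, 108) [-41.8   3.9  -6.7]
(-40, 2, 108) [-76.8   3.9  -6.8]
roll needed -0.02 tool x in tray [-1.     0.     0.004]
```

View pics/w3.png

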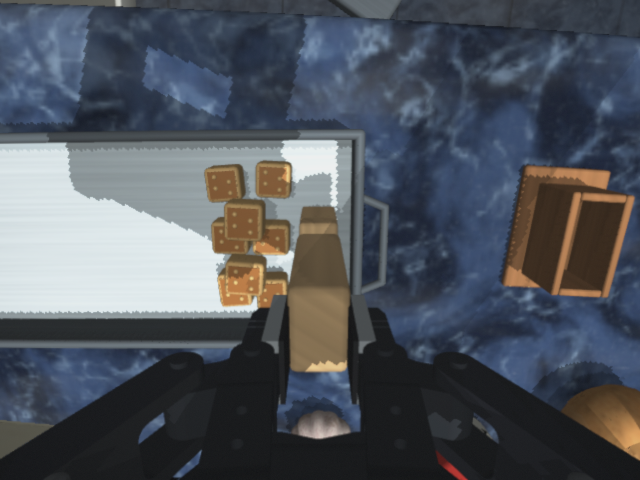

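```bash
python3 -m crank '{"gripper":[15,15],"linear":[[-2,4,-6.5],[-2,4,-6.5]],"roll":[0,0]}'; python3 -c "
from h import *
go((-115,2,108),(-90,2,108),(-75,2,108),(-40,2,108))"
```

```text
time: 4.05
tool_pos: [0.4988, 0.2077, 0.1084]
ee_rot: [[-0.542, 0.84, -0.013], [0.84, 0.542, -0.004], [0.004, -0.013, -1.0]]
ft_force: [-0.3, -0.5, -0.8]
width: 0.0207
t 4.05 now [-115.1    2.6  108.4] F tray [ 0.3 -0.5 -0.8] w 0.0207
(-115, 2, 108) [-0.1 -0.6  0.4]
(-90, 2, 108) [-25.1  -0.6   0.3]
(-75, 2, 108) [-40.1  -0.6   0.3]
(-40, 2, 108) [-75.1  -0.6   0.1]
roll needed 0.02 tool x in tray [-1.    -0.     0.004]
```

```bash
python3 -m crank '{"gripper":[15,15,15,15,15,15,15,15],"linear":[[-12,-0.5,0.3],[-24,-0.5,0.3],[-36,-0.5,0.3],[-48,-0.5,0.3],[-60,-0.5,0.2],[-72,-0.5,0.2],[-75,-0.5,0.2],[-75,-0.5,0.2]],"roll":[0,0,0,0,0,0,0,0]}'; python3 -c "
from h import *
i=viewer.snapshot('wrist');cv2.imwrite('pics/w4.png',i)
go((-40,2,150))"
```

```text
time: 4.85
tool_pos: [0.5393, 0.1438, 0.1079]
ee_rot: [[-0.541, 0.841, -0.013], [0.841, 0.541, -0.004], [0.004, -0.013, -1.0]]
ft_force: [0.1, -0.3, -1.5]
width: 0.0204
t 4.9 now [-40.    2.  107.8] F tray [-0.1 -0.3 -1.8] w 0.0201
(-40, 2, 150) [  0.1  -0.6 -42.2]
roll needed -0.01 tool x in tray [-1.     0.     0.004]
```

View pics/w4.png

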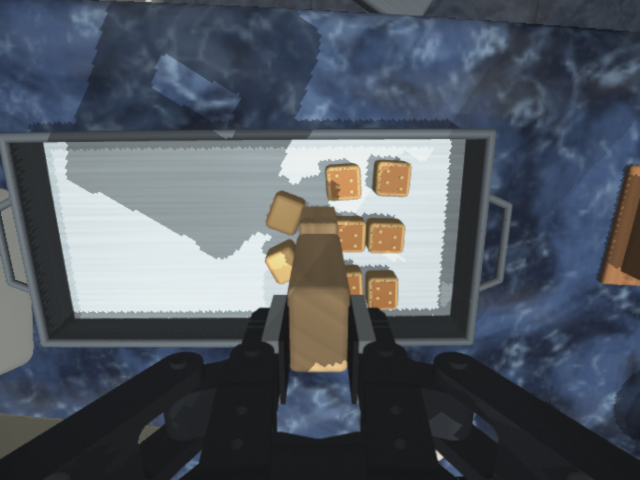

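```bash
python3 -m crank '{"gripper":[15,15,15,15,15,15],"linear":[[0,0,-20],[20,-12,-22],[45,-36,-22],[75,-37,-22],[81,-37,-22],[81,-37,-22]],"roll":[0,0,0,0,0,0]}'; python3 -c "
from h import *
i=viewer.snapshot('top');cv2.imwrite('pics/t5.png',cv2.resize(i[130:300,320:520],None,fx=4,fy=3.5,interpolation=cv2.INTER_CUBIC))
c=viewer.calibration('wrist');i=viewer.snapshot('wrist');cv2.imwrite('pics/w5.png',i);np.save('w5.npy',c)
go((-121,-35,130),(-121,-35,90))"
```

```text
time: 5.5
tool_pos: [0.4638, 0.1932, 0.1307]
ee_rot: [[-0.544, 0.839, -0.013], [0.839, 0.544, -0.004], [0.004, -0.013, -1.0]]
ft_force: [-0.0, 0.9, -1.6]
width: 0.0208
t 5.6 now [-120.6  -34.3  130.8] F tray [-0.3  0.8 -1.4] w 0.0209
(-121, -35, 130) [ 0.4 -0.7  0.8]
(-121, -35, 90) [ 0.2 -0.2 40.8]
roll needed 0.01 tool x in tray [-1.    -0.     0.004]
```

View pics/t5.png

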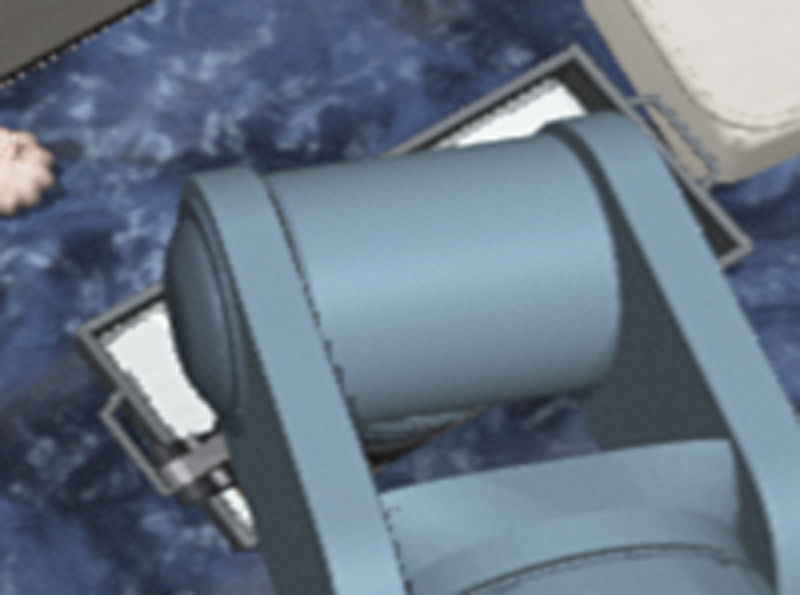

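View pics/w5.png

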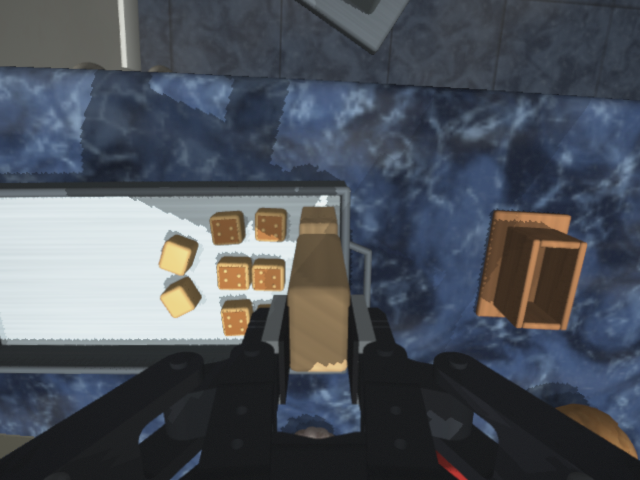

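```bash
python3 -c "
from h import *
c=np.load('w5.npy',allow_pickle=True).item()
print((tray(onplane(c,[(180,253),(178,297),(227,229),(271,225),(234,275),(268,275),(236,318)],.030))*1000).round())
print((tray(onplane(c,[(349,188)],.045))*1000).round())
print('teeth corner expected px for rake foot', proj(c,[C+B@np.array([-.121,-.035,.085])]))
"
```

```text
[[-23. -19.  30.]
 [-19.  15.  30.]
 [-58. -36.  30.]
 [-89. -39.  30.]
 [-61.  -2.  30.]
 [-86.  -2.  30.]
 [-61.  32.  30.]]
[[-141.  -67.   45.]]
teeth corner expected px for rake foot [[317.44793773 254.61669065]]
```

```bash
python3 -m crank '{"gripper":[15,15,15,15,15],"linear":[[0.2,-0.5,15],[0.2,-0.5,32],[0.2,-0.5,45],[0.2,-0.5,46],[0.2,-0.5,46]],"roll":[0,0,0,0,0]}'; python3 -c "
from h import *
go((-121,-35,82))"
```

```text
time: 6.1
tool_pos: [0.464, 0.1917, 0.0847]
ee_rot: [[-0.541, 0.841, -0.013], [0.841, 0.541, -0.004], [0.004, -0.013, -1.0]]
ft_force: [0.5, -0.3, -0.9]
width: 0.0207
t 6.1 now [-120.6  -35.3   84.7] F tray [ 0.5  0.3 -0.9] w 0.0207
(-121, -35, 82) [0.4 0.4 2.7]
roll needed -0.02 tool x in tray [-1.     0.     0.004]
```

```bash
for k in 1; do python3 -m crank '{"gripper":[15,15,15],"linear":[[0.4,0.4,1],[0.4,0.4,2],[0.4,0.4,2]],"roll":[0,0,0]}'; done; python3 -c "
from h import *
go((-121,-35,82))"
```

```text
time: 6.4
tool_pos: [0.4644, 0.1923, 0.0832]
ee_rot: [[-0.542, 0.841, -0.012], [0.841, 0.542, -0.004], [0.004, -0.013, -1.0]]
ft_force: [1.3, 0.7, -2.4]
width: 0.0206
t 6.4 now [-120.9  -34.6   83.2] F tray [ 0.1  1.4 -2.4] w 0.0206
(-121, -35, 82) [ 0.1 -0.4  1.2]
roll needed -0.01 tool x in tray [-1.     0.     0.004]
```

```bash
python3 -m crank '{"gripper":[15,15],"linear":[[0,0,1],[0,0,1]],"roll":[0,0]}';python3 -m crank '{"gripper":[15,15],"linear":[[0,0,1],[0,0,1]],"roll":[0,0]}'; python3 -c "
from h import *
go((-121,-35,80))"
```

```text
time: 6.6
tool_pos: [0.4645, 0.1924, 0.0823]
ee_rot: [[-0.542, 0.841, -0.012], [0.841, 0.542, -0.004], [0.003, -0.012, -1.0]]
ft_force: [0.1, 0.0, -2.1]
width: 0.0205
time: 6.8
tool_pos: [0.4644, 0.1924, 0.0812]
ee_rot: [[-0.542, 0.84, -0.012], [0.841, 0.542, -0.004], [0.003, -0.012, -1.0]]
ft_force: [0.2, 0.7, -2.2]
width: 0.0206
t 6.8 now [-120.9  -34.7   81.2] F tray [-0.5  0.5 -2.2] w 0.0206
(-121, -35, 80) [ 0.1 -0.3  1.2]
roll needed -0.0 tool x in tray [-1.     0.     0.003]
```

```bash
python3 -m crank '{"gripper":[15,15],"linear":[[0,0,0.7],[0,0,0.7]],"roll":[0,0]}';python3 -m crank '{"gripper":[15,15],"linear":[[0,0,0.7],[0,0,0.7]],"roll":[0,0]}'; python3 -c "
from h import *
go((-121,-35,80))"
```

```text
time: 7.0
tool_pos: [0.4645, 0.1924, 0.0806]
ee_rot: [[-0.542, 0.841, -0.012], [0.841, 0.542, -0.004], [0.003, -0.012, -1.0]]
ft_force: [-0.3, -0.2, -0.7]
width: 0.0199
time: 7.2
tool_pos: [0.4646, 0.1925, 0.0803]
ee_rot: [[-0.542, 0.841, -0.012], [0.841, 0.542, -0.004], [0.003, -0.012, -1.0]]
ft_force: [-0.9, 0.1, 2.6]
width: 0.0203
t 7.2 now [-120.9  -34.4   80.3] F tray [-0.6 -0.8  2.6] w 0.0203
(-121, -35, 80) [ 0.1 -0.6  0.3]
roll needed -0.0 tool x in tray [-1.     0.     0.003]
```

```bash
python3 -m crank '{"gripper":[15,15,15,15,15],"linear":[[-6,-0.5,-0.3],[-16,-0.5,-0.4],[-26,-0.5,-0.5],[-36,-0.5,-0.6],[-40,-0.5,-0.6]],"roll":[0,0,0,0,0]}'; python3 -c "
from h import *
go((-41,-35,80))"
```

```text
time: 7.7
tool_pos: [0.4867, 0.1574, 0.0808]
ee_rot: [[-0.541, 0.841, -0.012], [0.841, 0.541, -0.004], [0.003, -0.012, -1.0]]
ft_force: [-0.6, 1.2, 1.9]
width: 0.0202
t 7.7 now [-79.5 -34.8  80.8] F tray [-1.3  0.2  1.9] w 0.0202
(-41, -35, 80) [-38.5  -0.1   0.7]
roll needed -0.08 tool x in tray [-1.     0.001  0.003]
```

```bash
python3 -m crank '{"gripper":[15,15,15,15,15],"linear":[[-8,0,-0.2],[-18,0,-0.4],[-28,0,-0.6],[-38,0,-0.8],[-40,0,-0.9]],"roll":[0,0,0,0,0]}'; python3 -c "
from h import *
i=viewer.snapshot('wrist');cv2.imwrite('pics/w6.png',i)
go((0,-35,80))"
```

```text
time: 8.2
tool_pos: [0.5091, 0.1225, 0.0815]
ee_rot: [[-0.54, 0.842, -0.011], [0.842, 0.54, -0.004], [0.003, -0.012, -1.0]]
ft_force: [-1.2, 0.1, -0.2]
width: 0.0204
t 8.25 now [-38.3 -34.9  81.5] F tray [ 0.6 -0.6 -1.8] w 0.0208
(0, -35, 80) [-38.3   0.    1.4]
roll needed -0.14 tool x in tray [-1.     0.002  0.003]
```

View pics/w6.png

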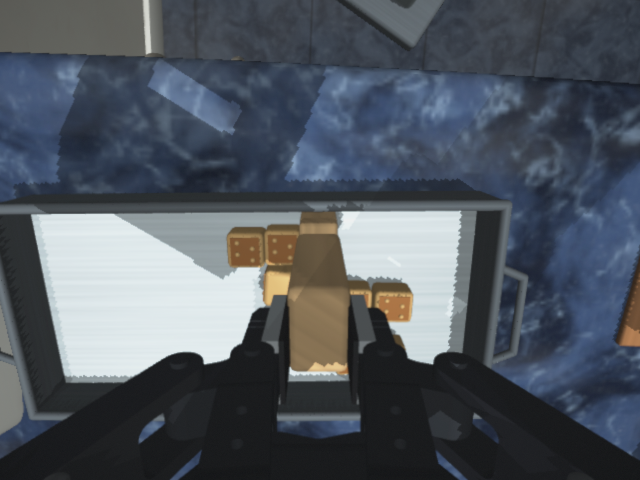

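```bash
python3 -m crank '{"gripper":[15,15,15,15,15],"linear":[[-8,0,0.3],[-18,0,0.3],[-28,0,0.3],[-38,0,0.3],[-42,0,0.3]],"roll":[-0.1,-0.1,-0.1,-0.1,-0.1]}'; python3 -c "
from h import *
go((44,-35,80))"
```

```text
time: 8.75
tool_pos: [0.5323, 0.0865, 0.0813]
ee_rot: [[-0.54, 0.841, -0.011], [0.841, 0.54, -0.004], [0.003, -0.012, -1.0]]
ft_force: [-0.9, 2.4, 1.4]
width: 0.0205
t 8.75 now [  4.9 -34.9  81.3] F tray [-2.5  0.5  1.4] w 0.0205
(44, -35, 80) [-39.1  -0.    1.2]
roll needed -0.1 tool x in tray [-1.     0.002  0.003]
```

```bash
python3 -m crank '{"gripper":[15,15,15,15,15],"linear":[[-8,0,0],[-18,0,0],[-28,0,-0.1],[-38,0,-0.2],[-46,0,-0.3]],"roll":[-0.1,-0.1,-0.1,-0.1,-0.1]}'; python3 -c "
from h import *
go((70,-35,80))"
```

```text
time: 9.25
tool_pos: [0.5578, 0.0469, 0.0816]
ee_rot: [[-0.541, 0.841, -0.011], [0.841, 0.541, -0.004], [0.002, -0.011, -1.0]]
ft_force: [-2.1, 2.1, 3.5]
width: 0.0207
t 9.25 now [ 51.9 -34.9  81.6] F tray [-3.  -0.6  3.5] w 0.0207
(70, -35, 80) [-18.1  -0.1   1.6]
roll needed -0.02 tool x in tray [-1.     0.     0.002]
```

```bash
python3 -m crank '{"gripper":[15,15,15],"linear":[[-8,0,-0.1],[-18,0,-0.2],[-22,0,-0.3]],"roll":[0,0,0]}'; python3 -c "
from h import *
i=viewer.snapshot('wrist');cv2.imwrite('pics/w7.png',i)
go((70,-35,120))"
```

```text
time: 9.55
tool_pos: [0.5703, 0.0274, 0.0819]
ee_rot: [[-0.541, 0.841, -0.011], [0.841, 0.541, -0.004], [0.002, -0.011, -1.0]]
ft_force: [-1.4, 1.2, 2.0]
width: 0.0204
t 9.6 now [ 75.3 -35.   81.9] F tray [-0.6 -1.   2.7] w 0.0208
(70, -35, 120) [  5.4  -0.5 -38.1]
roll needed -0.06 tool x in tray [-1.     0.001  0.002]
```

View pics/w7.png

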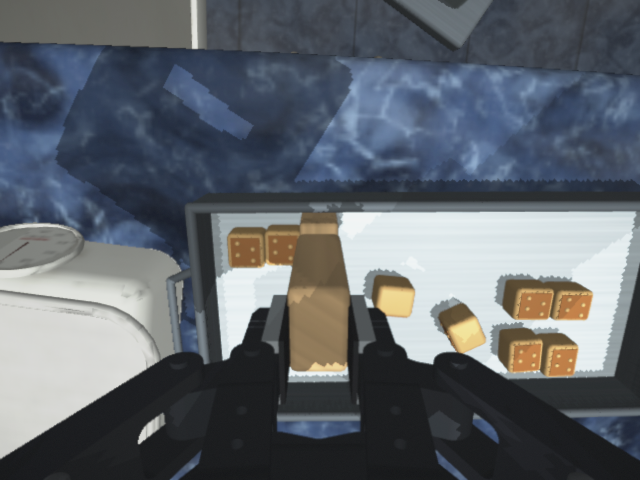

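```bash
python3 -m crank '{"gripper":[15,15,15,15,15],"linear":[[3,0,-15],[5,0,-40],[5,0,-60],[5,0,-68],[5,0,-68]],"roll":[0,0,0,0,0]}'; python3 -c "
from h import *
c=viewer.calibration('wrist');i=viewer.snapshot('wrist');cv2.imwrite('pics/w8.png',i);np.save('w8.npy',c)
go((70,0,150))"
```

```text
time: 10.1
tool_pos: [0.5693, 0.0317, 0.1516]
ee_rot: [[-0.541, 0.841, -0.007], [0.841, 0.541, -0.006], [-0.001, -0.009, -1.0]]
ft_force: [-0.9, -0.3, -1.5]
width: 0.0203
t 10.15 now [ 70.4 -34.2 150.1] F tray [-0.  -0.5 -1.3] w 0.0203
(70, 0, 150) [ 0.5 34.2 -0.3]
roll needed -0.05 tool x in tray [-1.     0.001  0.001]
```

View pics/w8.png

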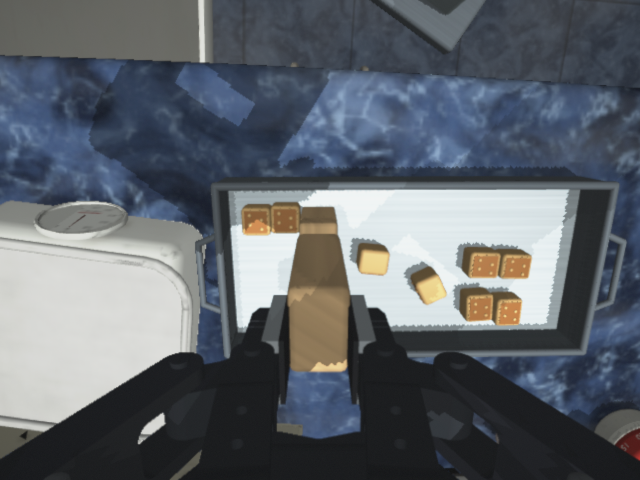

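```bash
python3 -c "
from h import *
c=np.load('w8.npy',allow_pickle=True).item()
print((tray(onplane(c,[(257,219),(286,216),(374,257),(430,283),(482,262),(516,264),(477,304),(508,308)],.031))*1000).round())
print((tray(onplane(c,[(214,184),(618,182),(591,354),(228,360)],.045))*1000).round())
"
```

```text
[[116. -38.  31.]
 [ 95. -40.  31.]
 [ 28.  -8.  31.]
 [-16.  13.  31.]
 [-55.  -4.  31.]
 [-82.  -2.  31.]
 [-55.  31.  31.]
 [-80.  35.  31.]]
[[ 143.  -66.   45.]
 [-139.  -68.   45.]
 [-146.   68.   45.]
 [ 142.   73.   45.]]
```

```bash
cat >> h.py <<'E'
def gow(yawdeg,*T):
    s=manip.get_state();R=np.array(s['ee_rot']);p=np.array(s['tool_pos'])
    print("t",round(s['time'],2),"now",(p*1000).round(1),"F",np.round(s['ft_force'],1),"w",round(s['width'],4))
    for t in T: print(t,(R.T@(np.array(t)/1000-p)*1000).round(1))
    print("roll",np.degrees(np.arctan2(R[1,0],R[0,0]))-yawdeg, R.round(3).tolist())
E
python3 -c "
from h import *
gow(120.05,(406,348.5,155))"
```

```text
t 10.15 now [568.4  31.8 150.1] F [-0.4 -0.2 -1.3] w 0.0203
(406, 348.5, 155) [354.2  34.7  -5. ]
roll 2.7033339978002857 [[-0.541, 0.841, -0.01], [0.841, 0.541, -0.005], [0.001, -0.011, -1.0]]
```

```bash
python3 -m crank '{"gripper":[15,15,15,15,15,15,15,15],"linear":[[25,2,-5],[70,6,-5],[115,11,-5],[160,16,-5],[205,20,-5],[250,25,-5],[295,30,-5],[330,33,-5]],"roll":[0.3,0.7,1,1.4,1.8,2.2,2.7,2.7]}'; python3 -m crank '{"gripper":[15,15,15],"linear":[[10,1,0],[10,1,0],[10,1,0]],"roll":[0,0,0]}'; python3 -c "
from h import *
gow(120.05,(406,348.5,155))"
```

```text
time: 10.95
tool_pos: [0.4153, 0.3286, 0.1533]
ee_rot: [[-0.502, 0.865, -0.012], [0.865, 0.502, -0.006], [0.001, -0.014, -1.0]]
ft_force: [0.4, -0.7, -1.2]
width: 0.0209
time: 11.25
tool_pos: [0.4112, 0.3368, 0.1525]
ee_rot: [[-0.501, 0.865, -0.013], [0.865, 0.501, -0.008], [-0.0, -0.015, -1.0]]
ft_force: [0.7, -0.1, -1.1]
width: 0.0204
t 11.25 now [411.2 336.8 152.5] F [ 0.7 -0.1 -1.1] w 0.0204
(406, 348.5, 155) [12.7  1.3 -2.6]
roll 0.047823759836276736 [[-0.501, 0.865, -0.013], [0.865, 0.501, -0.008], [-0.0, -0.015, -1.0]]
```

```bash
python3 -m crank '{"gripper":[15,15,15],"linear":[[12.7,2.2,-1],[12.7,2.2,-1],[12.7,2.2,-1]],"roll":[0,0,0]}'; python3 -c "
from h import *
c=viewer.calibration('wrist');i=viewer.snapshot('wrist');cv2.imwrite('pics/w9.png',i)
cv2.imwrite('pics/s9.png',cv2.resize(viewer.snapshot('scene')[170:320,180:380],None,fx=4,fy=4,interpolation=cv2.INTER_CUBIC))
gow(120.05,(406,349,100))"
```

```text
time: 11.55
tool_pos: [0.4071, 0.3486, 0.1535]
ee_rot: [[-0.501, 0.865, -0.013], [0.865, 0.501, -0.008], [-0.0, -0.015, -1.0]]
ft_force: [-0.5, -0.7, -1.4]
width: 0.0204
t 11.65 now [407.  348.5 153.4] F [-0.1 -0.9 -1.8] w 0.0208
(406, 349, 100) [ 0.9  0.2 53.4]
roll 0.015232838254206627 [[-0.501, 0.865, -0.013], [0.865, 0.501, -0.008], [-0.0, -0.015, -1.0]]
```

View pics/w9.png

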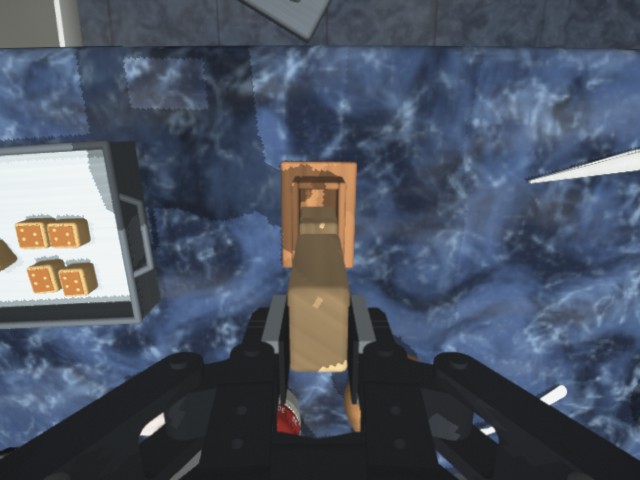

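View pics/s9.png

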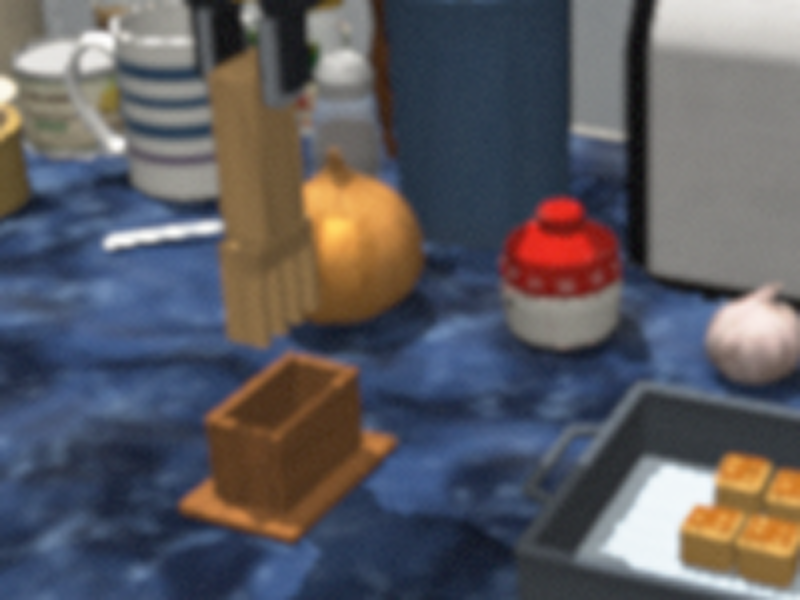

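```bash
python3 -m crank '{"gripper":[15,15,15,15,15],"linear":[[0.9,0.2,10],[0.9,0.3,25],[0.9,0.4,40],[0.9,0.6,53],[0.9,0.6,54]],"roll":[0,0,0,0,0]}'; python3 -c "
from h import *
gow(120.05,(406,349.2,81),(406,349.2,79.5))"
```

```text
time: 12.15
tool_pos: [0.4045, 0.3481, 0.0962]
ee_rot: [[-0.501, 0.865, -0.018], [0.866, 0.501, -0.01], [-0.0, -0.021, -1.0]]
ft_force: [0.3, -0.1, -1.7]
width: 0.0204
t 12.15 now [404.5 348.1  96.2] F [ 0.3 -0.1 -1.7] w 0.0204
(406, 349.2, 81) [ 0.2  2.2 15.2]
(406, 349.2, 79.5) [ 0.2  2.2 16.7]
roll 0.010101754179615341 [[-0.501, 0.865, -0.018], [0.866, 0.501, -0.01], [-0.0, -0.021, -1.0]]
```

```bash
python3 -m crank '{"gripper":[15,15,15,15],"linear":[[0.2,2.2,6],[0.2,2.2,12],[0.2,2.2,15.5],[0.2,2.2,15.5]],"roll":[0,0,0,0]}'; python3 -c "
from h import *
gow(120.05,(406,349.2,79),(406,349.2,78))"
```

```text
time: 12.55
tool_pos: [0.4057, 0.3491, 0.0802]
ee_rot: [[-0.501, 0.865, -0.019], [0.865, 0.501, -0.011], [-0.0, -0.022, -1.0]]
ft_force: [0.0, -0.0, -1.3]
width: 0.0204
t 12.55 now [405.7 349.1  80.2] F [ 0.  -0.  -1.3] w 0.0204
(406, 349.2, 79) [-0.1  0.3  1.2]
(406, 349.2, 78) [-0.1  0.3  2.2]
roll 0.013782612932416782 [[-0.501, 0.865, -0.019], [0.865, 0.501, -0.011], [-0.0, -0.022, -1.0]]
```

Teeth about 1.5 mm off the pocket floor; lower a little more, then open gently.

```bash
python3 -m crank '{"gripper":[15,15,15],"linear":[[0,0.3,1],[0,0.3,1.6],[0,0.3,1.6]],"roll":[0,0,0]}'; python3 -m crank '{"gripper":[25,35,45,60,60,60],"linear":[[0,0,0],[0,0,0],[0,0,0],[0,0,0],[0,0,0],[0,0,0]],"roll":[0,0,0,0,0,0]}' 20; python3 -c "
from h import *
cv2.imwrite('pics/w10.png',viewer.snapshot('wrist'))
gow(120.05,(406,349.2,160))"
```

```text
time: 12.85
tool_pos: [0.4063, 0.3494, 0.0791]
ee_rot: [[-0.501, 0.865, -0.018], [0.865, 0.501, -0.01], [-0.0, -0.021, -1.0]]
ft_force: [0.3, 0.8, 0.4]
width: 0.0206
time: 13.45
tool_pos: [0.4063, 0.3494, 0.079]
ee_rot: [[-0.501, 0.865, -0.018], [0.865, 0.501, -0.01], [-0.0, -0.021, -1.0]]
ft_force: [0.4, 0.2, 0.2]
width: 0.0602
t 13.5 now [406.3 349.4  79.1] F [ 0.9 -0.6  0.9] w 0.0601
(406, 349.2, 160) [ -0.   -2.  -80.9]
roll 0.013442501615116953 [[-0.501, 0.865, -0.018], [0.865, 0.501, -0.01], [-0.0, -0.021, -1.0]]
```

View pics/w10.png

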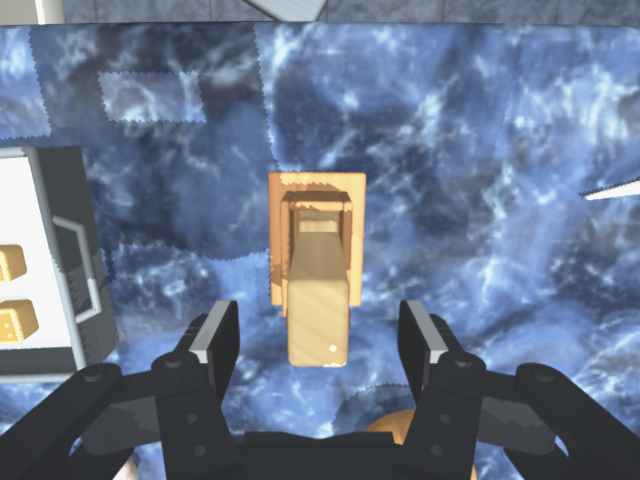

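Released, rake upright in its pocket. Retreat up and away so the top camera can see.

```bash
python3 -m crank '{"gripper":[60,60,60,60,60,60],"linear":[[0,0,-20],[0,-1,-50],[0,-2,-90],[0,-2,-125],[0,-2,-140],[0,-2,-140]],"roll":[0,0,0,0,0,0]}'; python3 -m crank '{"gripper":[60,60,60,60,60,60,60,60],"linear":[[20,0,0],[60,0,0],[100,0,0],[140,0,0],[180,0,0],[200,0,0],[200,0,0],[200,0,0]],"roll":[0,0,0,0,0,0,0,0]}'; python3 -c "
from h import *
i=viewer.snapshot('top');cv2.imwrite('pics/t11f.png',i);cv2.imwrite('pics/t11.png',cv2.resize(i[130:350,250:520],None,fx=2.9,fy=2.7,interpolation=cv2.INTER_CUBIC))
cv2.imwrite('pics/s11.png',cv2.resize(viewer.snapshot('scene')[170:380,220:530],None,fx=2.5,fy=2.5,interpolation=cv2.INTER_CUBIC))
gow(120.05)"
```

```text
time: 14.1
tool_pos: [0.4083, 0.3506, 0.2213]
ee_rot: [[-0.501, 0.865, -0.014], [0.865, 0.501, -0.008], [-0.0, -0.016, -1.0]]
ft_force: [-0.6, 0.1, -0.2]
width: 0.0599
time: 14.9
tool_pos: [0.3075, 0.5227, 0.2188]
ee_rot: [[-0.502, 0.865, -0.016], [0.865, 0.501, -0.011], [-0.002, -0.02, -1.0]]
ft_force: [-0.1, -0.6, 0.6]
width: 0.0602
t 15.0 now [308.4 522.4 219.9] F [ 0.2 -0.2 -0. ] w 0.0602
roll -0.05188398637373837 [[-0.5, 0.866, -0.015], [0.866, 0.5, -0.01], [-0.001, -0.018, -1.0]]
```

View pics/t11.png

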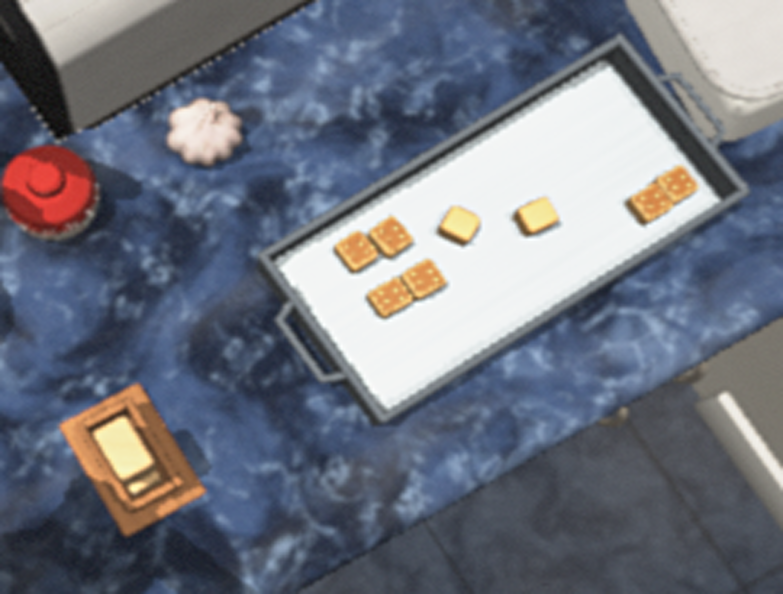

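View pics/s11.png

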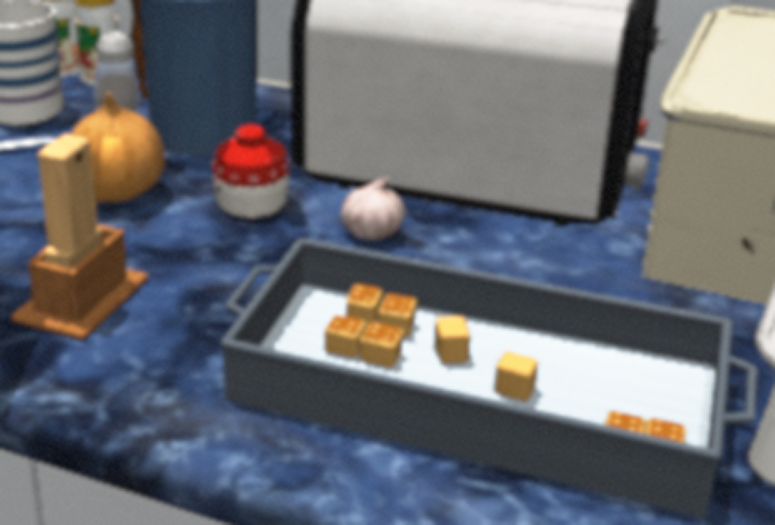

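```bash
python3 -c "
from h import *
c=viewer.calibration('top')
f=lambda L:[(x/2.9+250,y/2.7+130) for x,y in L]
print((tray(onplane(c,f([(357,251),(392,236),(390,297),(424,278),(459,224),(537,215),(651,202),(677,183)]),.031))*1000).round()[:,:2].tolist())
manip.finish_job()"
```

```text
[[-85.0, 38.0], [-60.0, 35.0], [-85.0, 0.0], [-60.0, -1.0], [-19.0, 18.0], [27.0, -4.0], [95.0, -37.0], [117.0, -36.0]]
the job is handed in; nothing more can be done
```

I raked the cubes out to one layer with at least two in each third, stood the rake back in its stand, and handed the job in at about 15 s of the 72 s. `finish_job` gives no verdict, so what follows is from my own readings.

**Cubes:** I pushed the two top cubes forward off the heap. I then raked the near lane to the bare end. The last top view shows eight single cubes lying flat:

| Third | Cubes | Tray x (mm) |
|---|---|---|
| Heaped | 4 | -85, -60, -85, -60 |
| Middle | 2 | -19, +27 |
| Bare | 2 | +95, +117 |

The wrist view taken earlier gave the same positions within about 5 mm. The 4/2/2 spread meets the two-per-third rule, but it is not as even as it could be.

**Raking:** The teeth touched down behind the heap and the bottom rose gently, about 1 mm per 100 mm. Contact was roughly 3 to 5 N over the bare half at about 100 mm/s, with a cube already in the bare third. Contact briefly dropped to about zero near x = -40 mm, before that half. Forces were read only at the end of each short move, so I cannot rule out brief peaks in between.

**Rake and bystanders:** The rake is upright in its pocket. The garlic, timer and onion look where they were. The gripper was clear of everything at the end.

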